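# Find the hidden notch of an indexing head and lock it

## Robot

A 6-joint arm with a two-finger parallel gripper is mounted at the origin on the work surface. World frame = base frame: x ahead of the robot, y to its left, z up, the work surface at z = 0. Lengths are in mm, angles in rad, forces in N, time in s.
With the tool pointing down it reaches from about 400 to 925 mm from the base axis. Payload 3.4 kg.
Tool frame: the origin (TCP) lies midway between the tips of the shut fingers; the grasp point (between the pads) lies 19 mm behind it (ctrl.tcp_to_grasp is the z of the grasp point in the tool frame, in mm); z points along the fingers, y is the line along which they close (so a half turn about z gives the same grasp; the last joint's range is limited). The gripper opens to 85 mm and grips with 20 to 120 N. Pads are 22 mm wide; open, the fingers measure 114 mm over their backs; the gripper's body (76 mm by 85 mm) begins 54 mm behind the grasp point. The pads swing forward as they close: fully open they stand 13 mm farther back than shut.
Start: joints at [-1.26, 0.307, 1.506, -0, 1.328, -0.073], TCP at [215.284, -533.183, 231.305] pointing down, gripper open.
Joint ranges: [-3.12, 3.12], [-1.05, 2.28], [0.14, 2.33], [-1.42, 4.57], [0.1, 2.73], [-2.68, 2.68]. Speed limits (rad/s): [2.57, 2.57, 3.14, 3.14, 3.14, 3.14].

## Interface

Orientations are given as a unit quaternion [w, x, y, z].
In Python, from rig import status, imaging, hand_in, models, ctrl gives the robot as it stands.
- The arm moves only by the tool carry_out, never from a script. Its argument "rows" is a list of rows, each an object with "translation": the shift along the tool's x, y, z in units of 40 mm (1.0 is 40 mm), a list of three; "delta_rot": the turn, a rotation vector about the tool's x, y, z in units of 6 degrees (1.0 is 6 degrees), a list of three. In form: [{"translation": [tx, ty, tz], "delta_rot": [wx, wy, wz]}, ...]. A call has 1 to 20 rows; each row is the pose to reach, as a shift and turn from the pose commanded when the call began, along the tool's axes at that moment; what a row does not reach only later rows make up. A row lasts 1/12 s, in which the tool goes at most 41.7 mm and 7.16 degrees, less where a joint would pass 70% of its speed; a pose out of reach is approached as far as the arm can. A call with a gripper value outside its range is refused whole. "hand" is the gripper command: -1 is fully open, 1 is shut, values between are in proportion, set as the call begins (left out, the last holds). The fingers move at their own pace and stop on an object; the grip force is fixed at half the most. Time passes only in rows, so rows that repeat a pose let the fingers close. It gives the time, the measured TCP pose, the force, the opening and the grip force at its end, in the units of the state.
- status.sense(): the state, without advancing time (a new reading comes with each control period).
- imaging.capture(name): name is "scene" or "side" or "wrist"; returns a dict with "color" (400x640x3 uint8, red, green, blue), "depth" (400x640 float32, mm along the optical axis (not along the pixel's ray), 0 where there is no reading), "mtx" (3x3 intrinsics, pixels), "k1" (the pictures are not rectified: a ray, as slopes to the right and down, at radius r is drawn at 1 + k1 r^2 times it, then the intrinsics apply), "R" (3x3) and "t" (3): a world point X has camera coordinates R X + t. Camera axes: x right, y down, z forward; pixel columns grow to the right and rows downward; lengths in mm; the calibration is good to about 2 mm. A picture is of the moment at which its call begins.
- hand_in(): hands the job in; it is judged then, once.
Trained networks look in a picture, given as the dict that the camera call returned (one of the last four; its "shot" number tells which), for a name from the list of things; names that differ only in an ending like _2 or _b are one class to them, and where a whole thing is asked for, a point or a joint stands for the part that bears it (a point fixed in the world has none). Each returns a list of dicts, best first, with "conf" (0 to 1); they miss things now and then, are a little off and sometimes report something else, mostly with a low value. They report only what shows in the picture. A call takes as long as a camera call.
- models.cut_out(picture, thing): "region" (400x640 bool, what is visible of it) and "bbox" ([left, top, right, bottom] in pixels, round what is visible of it).
The state is a dict: "time_s": time; "joint_pos": joint angles; "joint_vel": joint speeds; "joint_efforts": joint torques, N m; "eef_pos": TCP position; "tcp_rot": TCP orientation; "contact_force": force on the tool from outside, world axes, zero at the start; "wrist_torque": the same for the moment, N m; "width": finger opening in mm; "grasp_force": force on a finger pad.
Only numpy, scipy, OpenCV 4.12 (cv2) and the standard library are available. Lean on these libraries where they do the work, as an engineer would, in place of code of your own. Each camera call takes 0.05 s, during which the arm holds its last target. There are 200 camera calls.

## Task

The turbo compressor wheel on the bench indexing head has been left between stations; the hidden notch it belongs in lies less than a quarter turn clockwise, seen from above. Turn it slowly that way by the black bar knob on top, feeling for the place where the drag falls away and the spring ball drops into the notch, and leave it seated there. Then push the red locking bolt beside it gently all the way down so that the head is locked, never forcing the bolt where it is blocked, and leave the other things on the bench where they are.

Things in the scene. Friction and masses are not known exactly. Their poses are not given: they have to be found in the camera images.
- index_head: The fixed indexing head on the bench: round green body 200 mm across, steel cover, top face 72 mm above the bench; feet reach 118 mm from the axis along its own +x and -x. Origin: on the vertical spindle axis at bench level. The bolt stands 80 mm from that axis along its own -y. Hidden under the cover: an index plate with one notch per turn and a spring ball that drops into it.
- rotor: Aluminium compressor wheel (80 mm across, 79 to 121 mm above the bench) with the black bar knob fixed above it, turning together about the vertical spindle axis. The bar is 60 mm long, 12 mm thick, 32 mm tall, 130 to 162 mm above the bench. Origin: middle of the bar, on the axis, 146 mm up. Own x: along the bar; z: up. Turning it meets an even drag of about 0.2 N m (while it moves).
- knob_top (a point): Centre of the bar knob's top face, 162 mm above the bench. The notch comes 0.3 to 1.35 rad clockwise of the start; nothing outside shows where, as the wheel is clamped at any angle on the plate. Over the 0.08 rad before it the torque needed falls from the drag through zero to a pull of about 0.35 N m into the notch; past its middle it turns to up to 0.9 N m against the turn.
- spindle_nose (a point): Centre of the steel collar under the wheel, on the axis, 79 mm above the bench. Let go within about 0.03 rad of the notch's middle, the wheel pulls itself into the middle and stays there; farther off it stays where it is left. Turned on past the notch it comes free again after about 0.08 rad, and can be turned back.
- bolt: Red mushroom head of the locking bolt, 30 mm across, 16 mm tall, in a brass bush on the cover. Origin: centre of its top face, 122 mm above the bench when up (as it starts), 110 mm fully down. It slides with about 4 N of friction and stays where it is left. It goes down only with the wheel in the notch (within about 1 degree); elsewhere it is blocked after about 3 mm.
- tape_roll: A bystander: black tape roll lying flat, 110 mm in diameter, 48 mm tall. Origin: centre of its underside.
- screwdriver: A bystander: screwdriver with a blue handle, lying, 240 mm long, 26 mm thick, along its own x. Origin: underside, mid-length.
- socket: A bystander: steel deep socket standing on end, 32 mm in diameter, 50 mm tall. Origin: centre of its underside.
- parts_bin: A bystander: orange open bin with bolts in it, 140 by 100 by 55 mm tall. Origin: centre of its underside.

How it is judged (in metres and radians):
At the end, for the whole second after the job is handed in: The locking bolt is down through at least 9.5 of its 12 mm (its top no more than 112.5 mm above the bench), which it can be only with the wheel in its notch; the wheel is at rest (below 0.05 rad/s), and the tape roll, screwdriver, socket and bin are within 20 mm of where they stood (z of bolt in the frame of index_head below 0.1125 m and angular speed of rotor below 0.05 rad/s and distance of each of tape_roll, screwdriver, socket, parts_bin from where it was at the start of the episode below 0.02 m); the robot touches nothing.
It fails at once if the locking bolt is pushed with more than 45 N (contact force between any of the fingers, the arm and bolt above 45 N).
It fails at once if the wheel is spun faster than 4 rad/s (angular speed of rotor above 4 rad/s).
It fails at once if a bystander is pushed more than 20 mm (distance of any of tape_roll, screwdriver, socket, parts_bin from where it was at the start of the episode above 0.02 m).
It also fails if it takes over 72 s, if anything falls off the work surface, if the arm or the gripper's body presses on something with over 40 N, if the wrist force passes 120 N, or if a joint passes its speed limit or range.

## Working session

There is one attempt and no reset: what is moved stays moved. The work goes in short steps, Python scripts to look and compute and a tool call to move; the robot and the scene stay as the last step left them, time stands still between calls to the robot, and variables do not carry over. Pictures are saved under pics/ and viewed, at most 10 in all, crops included, and the job is handed in when it is done.

Besides the shell and the picture viewer there is one more tool, called in YAML: its name, and indented under it one key for each argument. carry_out: Moves the arm, as the interface text tells. Its arguments: {"type":"object","properties":{"rows":{"type":"array"},"hand":{"type":"number"}},"required":["rows"]}

```bash
mkdir -p pics; cat > h.py <<'E'
import numpy as np, cv2
from rig import status, imaging, models, ctrl
def ray(p,uv):
    K=np.array(p["mtx"]);k1=p["k1"]
    d=(np.array(uv,float)-[K[0,2],K[1,2]])/[K[0,0],K[1,1]]
    s=d.copy()
    for _ in range(20): s=d/(1+k1*(s@s))
    R=np.array(p["R"]);t=np.array(p["t"])
    return -R.T@t, R.T@np.array([s[0],s[1],1.0])
def atz(p,uv,z):
    o,v=ray(p,uv); return o+v*(z-o[2])/v[2]
def cloud(p,mask):
    ys,xs=np.nonzero(mask&(p["depth"]>0)); out=[]
    for x,y in zip(xs,ys):
        o,v=ray(p,(x,y)); out.append(o+v*p["depth"][y,x])
    return np.array(out)
def tri(p1,a,p2,b):
    o1,v1=ray(p1,a);o2,v2=ray(p2,b)
    s=np.linalg.lstsq(np.c_[v1,-v2],o2-o1,rcond=None)[0]
    q1=o1+v1*s[0];q2=o2+v2*s[1]; return (q1+q2)/2,np.linalg.norm(q1-q2)
E
python3 - <<'E'
from h import *
s=status.sense();print({k:np.round(v,3) for k,v in s.items()})
print(ctrl.tcp_to_grasp)
for n in ["scene","side"]:
    p=imaging.capture(n);cv2.imwrite(f"pics/{n}0.png",p["color"][:,:,::-1])
    for th in ["rotor","bolt","index_head","tape_roll","screwdriver","socket","parts_bin"]:
        r=models.cut_out(p,th)
        if r:
            m=r[0]["region"]; c=cloud(p,m)
            print(n,th,round(r[0]["conf"],2),np.round(r[0]["bbox"]),np.round(np.median(c,0)) if len(c) else None,np.round(np.percentile(c,2,axis=0)),np.round(np.percentile(c,98,axis=0)))
        else: print(n,th,None)
        if th in("rotor","bolt") and r:
            zz=c[:,2]; t=c[zz>(150 if th=="rotor" else 115)]
            t=t[(t[:,2]<170)]
            if len(t)>5:
                mm=t.mean(0); w,v=np.linalg.eigh(np.cov(t[:,:2].T)); print("  top",len(t),mm.round(1),np.sqrt(w),v[:,1])
E
```

```text
{'time_s': np.float64(0.0), 'joint_pos': array([-1.261,  0.308,  1.508, -0.   ,  1.328, -0.073]), 'joint_vel': array([ 0.001,  0.001,  0.001, -0.001, -0.   ,  0.001]), 'joint_efforts': array([ 1.0000e-03, -4.5754e+01, -2.5191e+01, -0.0000e+00,  1.3000e-02,
        0.0000e+00]), 'eef_pos': array([ 215.062, -532.515,  230.387]), 'tcp_rot': array([-0.001,  0.982,  0.191, -0.   ]), 'contact_force': array([-0.423,  0.284, -0.391]), 'wrist_torque': array([-0.019, -0.023, -0.011]), 'grasp_force': np.float64(0.0), 'width': np.float64(85.268)}
-18.700000000000003
scene rotor 0.71 [258. 161. 301. 213.] [563. -48. 102.] [528. -84.  80.] [588. -16. 163.]
  top 234 [553.7 -49.2 159.4] [ 3.48567439 18.10955637] [-0.71407726 -0.7000669 ]
scene bolt 0.58 [228. 183. 247. 199.] [ 571. -127.  121.] [ 554. -141.   94.] [ 582. -115.  124.]
  top 175 [ 569.2 -127.4  120.7] [7.31663804 7.70052671] [-0.99372649  0.11183767]
scene index_head 0.7 [258. 164. 298. 213.] [563. -49. 101.] [529. -85.  80.] [588. -16. 163.]
scene tape_roll 0.85 [346. 189. 402. 249.] [567. 139.  45.] [508.  88.   5.] [610. 187.  50.
[... 443 characters left out ...]
6569] [-0.72461281 -0.6891562 ]
side bolt 0.78 [337. 252. 357. 272.] [ 565. -135.  121.] [ 553. -144.   95.] [ 578. -118.  124.]
  top 189 [ 565.1 -133.1  120.8] [7.05097034 7.3869676 ] [-0.61772521  0.78639402]
side index_head 0.71 [258. 206. 387. 320.] [534. -88.  71.] [ 441. -150.   11.] [652.  22. 154.]
side tape_roll 0.69 [276. 191. 328. 232.] [549. 156.  43.] [502.  85.   0.] [605. 190.  50.]
side screwdriver 0.55 [357. 219. 437. 284.] [719. -66.  21.] [ 675. -121.    1.] [749.  84.  27.]
side socket 0.84 [290. 324. 311. 354.] [ 468. -201.   30.] [ 455. -207.    5.] [ 483. -184.   52.]
side parts_bin 0.79 [345. 298. 455. 400.] [ 617. -253.   23.] [ 537. -326.    3.] [ 691. -193.   57.]
```

```bash
python3 -c "
import cv2,numpy as np
a=cv2.imread('pics/scene0.png');b=cv2.imread('pics/side0.png')
cv2.imwrite('pics/both0.png',cv2.resize(np.vstack([a,b]),(480,600)))"
```

```text
(no output)
```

View pics/scene0.png

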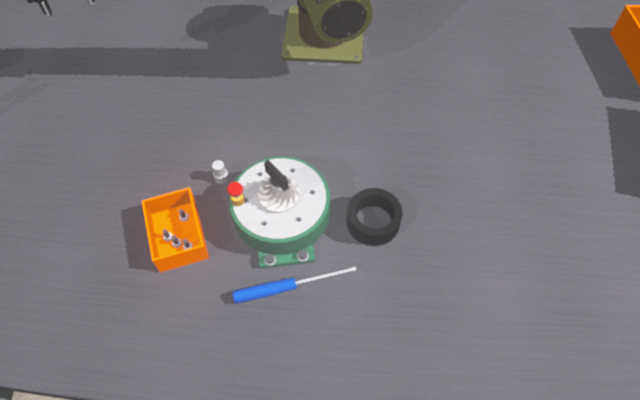

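View pics/side0.png

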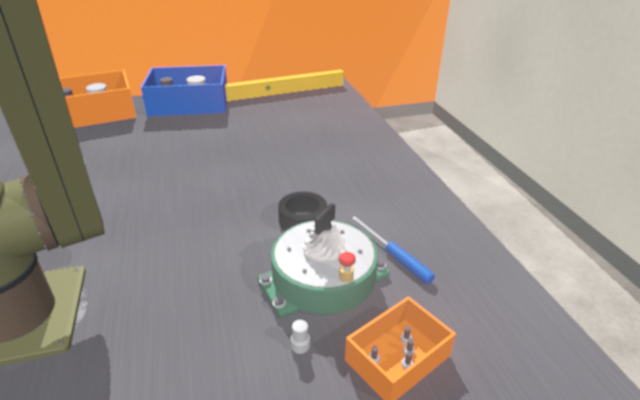

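The scene view shows the head at about (280,200), with the knob bar at (277,175) and the red bolt at (236,188). The side view agrees: knob (325,218), bolt (347,260). The knob is at about (552,-53), 160 high, with its bar at about 45°. The bolt is at about (567,-130), 79.5 mm from the axis, which matches the text's 80 mm. Next I'll move above the knob and refine with the wrist camera.

carry_out:
  rows:
    - {"translation": [0.25,-0.16,-0.02],"delta_rot": [0,0,-0.08]}
    - {"translation": [0.74,-0.48,-0.07],"delta_rot": [0,0,-0.23]}
    - {"translation": [1.36,-0.88,-0.14],"delta_rot": [0,0,-0.42]}
    - {"translation": [2.1,-1.36,-0.21],"delta_rot": [0,0,-0.65]}
    - {"translation": [2.96,-1.91,-0.3],"delta_rot": [0,0,-0.92]}
    - {"translation": [3.8,-2.5,-0.4],"delta_rot": [0,0,-1.2]}
    - {"translation": [4.6,-3.0,-0.5],"delta_rot": [0,0,-1.45]}
    - {"translation": [5.4,-3.5,-0.6],"delta_rot": [0,0,-1.7]}
    - {"translation": [6.2,-4.0,-0.7],"delta_rot": [0,0,-1.95]}
    - {"translation": [7.0,-4.5,-0.8],"delta_rot": [0,0,-2.2]}
    - {"translation": [7.8,-5.0,-0.9],"delta_rot": [0,0,-2.45]}
    - {"translation": [8.6,-5.5,-1.0],"delta_rot": [0,0,-2.7]}
    - {"translation": [9.4,-6.05,-1.05],"delta_rot": [0,0,-2.95]}
    - {"translation": [10.2,-6.6,-1.1],"delta_rot": [0,0,-3.2]}
    - {"translation": [10.9,-7.05,-1.15],"delta_rot": [0,0,-3.4]}
    - {"translation": [11.5,-7.45,-1.2],"delta_rot": [0,0,-3.6]}
    - {"translation": [11.9,-7.7,-1.22],"delta_rot": [0,0,-3.7]}
    - {"translation": [12.2,-7.87,-1.24],"delta_rot": [0,0,-3.8]}
    - {"translation": [12.33,-7.97,-1.25],"delta_rot": [0,0,-3.83]}
    - {"translation": [12.33,-7.97,-1.25],"delta_rot": [0,0,-3.83]}
  hand: -1

```text
time_s: 2.47
eef_pos: [553.5, -51.8, 281.2]
tcp_rot: [-0.0, 0.924, 0.383, -0.0]
contact_force: [0.3, 0.3, -0.4]
width: 85.4
grasp_force: 0.0
```

```bash
python3 - <<'E'
from h import *
s=status.sense();print(s["time_s"],s["eef_pos"],s["tcp_rot"],s["contact_force"],s["wrist_torque"])
p=imaging.capture("wrist");cv2.imwrite("pics/w1.png",p["color"][:,:,::-1])
print("cam",-np.array(p["R"]).T@p["t"])
for th in ["rotor","knob_top","bolt"]:
    r=models.cut_out(p,th)
    if not r: print(th,None);continue
    m=r[0]["region"];c=cloud(p,m);print(th,r[0]["conf"],r[0]["bbox"],np.median(c,0).round(1) if len(c) else 0)
    t=c[(c[:,2]>(150 if th!="bolt" else 115))&(c[:,2]<170)] if len(c) else []
    if len(t)>5:
        mm=t.mean(0); w,v=np.linalg.eigh(np.cov(t[:,:2].T)); print("  top",len(t),mm.round(1),np.sqrt(w),v[:,1])
E
```

```text
2.4667 [553.49115496 -51.79093906 281.22348552] [-1.17133275e-04  9.23645594e-01  3.83247703e-01 -2.89896631e-05] [ 0.33309336  0.29447774 -0.38698597] [-0.02924099  0.00563435  0.01455186]
cam [599.67287318  -6.64272508 423.9517602 ]
rotor 0.72 [277.7, 134.1, 359.2, 229.8] [557.1 -46.3 106.4]
  top 1212 [553.7 -49.5 161.4] [ 3.40181094 17.06113597] [-0.70902039 -0.70518798]
knob_top 0.65 [275.0, 128.7, 361.5, 227.8] [557.2 -46.5 105.7]
  top 1215 [553.6 -49.5 161.4] [ 3.40871605 17.09958472] [-0.70938113 -0.70482509]
bolt 0.85 [376.0, 208.3, 410.1, 242.3] [ 569.3 -126.9  121.6]
  top 810 [ 569.2 -127.2  121.3] [7.16821551 7.38557786] [0.53921114 0.84217062]
```

View pics/w1.png

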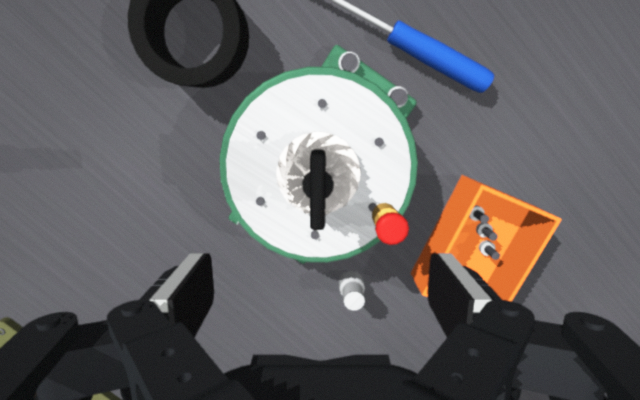

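The wrist view shows the bar vertical at (318,190), exactly along tool x, and the red bolt at (392,228). All cameras agree to a few mm: knob (553.5,-50,161), bolt (569,-127,121). I'll descend with the fingers straddling the bar, then close.

carry_out:
  rows:
    - {"translation": [0.0,0.0,0.2],"delta_rot": [0,0,0]}
    - {"translation": [0.02,-0.01,0.6],"delta_rot": [0,0,0]}
    - {"translation": [0.02,-0.03,1.0],"delta_rot": [0,0,0]}
    - {"translation": [0.02,-0.03,1.4],"delta_rot": [0,0,0]}
    - {"translation": [0.02,-0.03,1.8],"delta_rot": [0,0,0]}
    - {"translation": [0.02,-0.03,2.2],"delta_rot": [0,0,0]}
    - {"translation": [0.02,-0.03,2.6],"delta_rot": [0,0,0]}
    - {"translation": [0.02,-0.03,3.0],"delta_rot": [0,0,0]}
    - {"translation": [0.02,-0.03,3.3],"delta_rot": [0,0,0]}
    - {"translation": [0.02,-0.03,3.5],"delta_rot": [0,0,0]}
    - {"translation": [0.02,-0.03,3.6],"delta_rot": [0,0,0]}
    - {"translation": [0.02,-0.03,3.62],"delta_rot": [0,0,0]}
    - {"translation": [0.02,-0.03,3.62],"delta_rot": [0,0,0]}

```text
time_s: 3.75
eef_pos: [553.0, -51.8, 136.6]
tcp_rot: [0.0, 0.924, 0.382, 0.0]
contact_force: [-0.4, -0.2, 0.4]
width: 85.7
grasp_force: 0.0
```

carry_out:
  rows:
    - {"translation": [0,0,0],"delta_rot": [0,0,0]}
    - {"translation": [0,0,0],"delta_rot": [0,0,0]}
    - {"translation": [0,0,0],"delta_rot": [0,0,0]}
    - {"translation": [0,0,0],"delta_rot": [0,0,0]}
    - {"translation": [0,0,0],"delta_rot": [0,0,0]}
    - {"translation": [0,0,0],"delta_rot": [0,0,0]}
    - {"translation": [0,0,0],"delta_rot": [0,0,0]}
    - {"translation": [0,0,0],"delta_rot": [0,0,0]}
    - {"translation": [0,0,0],"delta_rot": [0,0,0]}
    - {"translation": [0,0,0],"delta_rot": [0,0,0]}
    - {"translation": [0,0,0],"delta_rot": [0,0,0]}
    - {"translation": [0,0,0],"delta_rot": [0,0,0]}
  hand: 1

```text
time_s: 4.75
eef_pos: [551.7, -50.1, 136.9]
tcp_rot: [-0.001, 0.924, 0.382, -0.0]
contact_force: [-4.0, 3.5, 4.6]
width: 10.6
grasp_force: 60.6
```

```bash
python3 - <<'E'
from h import *
s=status.sense();print({k:np.round(s[k],3) for k in ("time_s","eef_pos","contact_force","wrist_torque","width","grasp_force")})
E
```

```text
{'time_s': np.float64(4.75), 'eef_pos': array([551.705, -50.128, 136.888]), 'contact_force': array([-3.969,  3.521,  4.599]), 'wrist_torque': array([ 0.508,  0.444, -0.161]), 'width': np.float64(10.638), 'grasp_force': np.float64(60.61)}
```

Gripped: width 10.6 and 60 N. I'll recentre by 2 mm and turn 14° slowly, since the notch lies at 17° or more, then feel in small steps.

```bash
cat > f.py <<'E'
from h import *
s=status.sense();w,x,y,z=s["tcp_rot"]
print("t %.2f yaw %.2f Mz %.3f"%(s["time_s"],np.degrees(2*np.arctan2(y,x)),s["wrist_torque"][2]),"F",np.round(s["contact_force"],1),"q6 %.2f vel6 %.3f tau6 %.2f"%(s["joint_pos"][5],s["joint_vel"][5],s["joint_efforts"][5]),np.round(s["eef_pos"],1))
E
python3 f.py
```

```text
t 4.75 yaw 44.94 Mz -0.161 F [-4.   3.5  4.6] q6 0.62 vel6 0.000 tau6 -0.17 [551.7 -50.1 136.9]
```

carry_out:
  rows:
    - {"translation": [0,-0.02,0],"delta_rot": [0,0,0.1]}
    - {"translation": [0,-0.03,0],"delta_rot": [0,0,0.2]}
    - {"translation": [0,-0.04,0],"delta_rot": [0,0,0.3]}
    - {"translation": [0,-0.05,0],"delta_rot": [0,0,0.4]}
    - {"translation": [0,-0.05,0],"delta_rot": [0,0,0.5]}
    - {"translation": [0,-0.05,0],"delta_rot": [0,0,0.6]}
    - {"translation": [0,-0.05,0],"delta_rot": [0,0,0.7]}
    - {"translation": [0,-0.05,0],"delta_rot": [0,0,0.8]}
    - {"translation": [0,-0.05,0],"delta_rot": [0,0,0.9]}
    - {"translation": [0,-0.05,0],"delta_rot": [0,0,1.0]}

```text
time_s: 5.58
eef_pos: [551.7, -50.2, 136.9]
tcp_rot: [0.0, 0.943, 0.333, 0.0]
contact_force: [-1.8, 1.6, 5.4]
width: 10.7
grasp_force: 60.7
```

```bash
python3 f.py
```

```text
t 5.58 yaw 38.92 Mz 0.290 F [-1.8  1.6  5.4] q6 0.72 vel6 0.123 tau6 0.13 [551.7 -50.2 136.9]
```

carry_out:
  rows:
    - {"translation": [0,0,0],"delta_rot": [0,0,0.1]}
    - {"translation": [0,0,0],"delta_rot": [0,0,0.2]}
    - {"translation": [0,0,0],"delta_rot": [0,0,0.3]}
    - {"translation": [0,0,0],"delta_rot": [0,0,0.4]}
    - {"translation": [0,0,0],"delta_rot": [0,0,0.5]}
    - {"translation": [0,0,0],"delta_rot": [0,0,0.6]}
    - {"translation": [0,0,0],"delta_rot": [0,0,0.7]}
    - {"translation": [0,0,0],"delta_rot": [0,0,0.8]}
    - {"translation": [0,0,0],"delta_rot": [0,0,0.9]}
    - {"translation": [0,0,0],"delta_rot": [0,0,1.0]}

```text
time_s: 6.42
eef_pos: [551.7, -50.1, 136.9]
tcp_rot: [0.0, 0.959, 0.283, 0.0]
contact_force: [-2.2, 1.7, 5.4]
width: 10.8
grasp_force: 60.7
```

```bash
python3 f.py
```

```text
t 6.42 yaw 32.92 Mz 0.237 F [-2.2  1.7  5.4] q6 0.83 vel6 0.127 tau6 0.13 [551.7 -50.1 136.9]
```

Steady drag is about 0.24 N m. Now feeling in 2.4° steps.

carry_out:
  rows:
    - {"translation": [0,0,0],"delta_rot": [0,0,0.1]}
    - {"translation": [0,0,0],"delta_rot": [0,0,0.2]}
    - {"translation": [0,0,0],"delta_rot": [0,0,0.3]}
    - {"translation": [0,0,0],"delta_rot": [0,0,0.4]}

```text
time_s: 6.75
eef_pos: [551.7, -50.1, 136.9]
tcp_rot: [0.0, 0.965, 0.263, 0.0]
contact_force: [-2.4, 2.2, 5.6]
width: 10.6
grasp_force: 60.7
```

```bash
python3 f.py
```

```text
t 6.75 yaw 30.52 Mz 0.270 F [-2.4  2.2  5.6] q6 0.87 vel6 0.123 tau6 0.13 [551.7 -50.1 136.9]
```

carry_out:
  rows:
    - {"translation": [0,0,0],"delta_rot": [0,0,0.1]}
    - {"translation": [0,0,0],"delta_rot": [0,0,0.2]}
    - {"translation": [0,0,0],"delta_rot": [0,0,0.3]}
    - {"translation": [0,0,0],"delta_rot": [0,0,0.4]}

```text
time_s: 7.08
eef_pos: [551.7, -50.1, 136.9]
tcp_rot: [0.0, 0.97, 0.243, 0.0]
contact_force: [-2.6, 1.7, 5.5]
width: 10.8
grasp_force: 60.7
```

```bash
python3 f.py
```

```text
t 7.08 yaw 28.12 Mz 0.254 F [-2.6  1.7  5.5] q6 0.91 vel6 0.125 tau6 0.13 [551.7 -50.1 136.9]
```

carry_out:
  rows:
    - {"translation": [0,0,0],"delta_rot": [0,0,0.1]}
    - {"translation": [0,0,0],"delta_rot": [0,0,0.2]}
    - {"translation": [0,0,0],"delta_rot": [0,0,0.3]}
    - {"translation": [0,0,0],"delta_rot": [0,0,0.4]}

```text
time_s: 7.42
eef_pos: [551.7, -50.0, 136.9]
tcp_rot: [0.0, 0.975, 0.223, 0.0]
contact_force: [-2.2, 1.6, 5.9]
width: 10.7
grasp_force: 60.7
```

```bash
python3 f.py
```

```text
t 7.42 yaw 25.72 Mz 0.292 F [-2.2  1.6  5.9] q6 0.96 vel6 0.123 tau6 0.13 [551.7 -50.  136.9]
```

carry_out:
  rows:
    - {"translation": [0,0,0],"delta_rot": [0,0,0.1]}
    - {"translation": [0,0,0],"delta_rot": [0,0,0.2]}
    - {"translation": [0,0,0],"delta_rot": [0,0,0.3]}
    - {"translation": [0,0,0],"delta_rot": [0,0,0.4]}

```text
time_s: 7.75
eef_pos: [551.7, -50.1, 136.9]
tcp_rot: [0.0, 0.979, 0.202, 0.0]
contact_force: [-1.8, 2.4, 5.5]
width: 10.9
grasp_force: 60.7
```

```bash
python3 f.py
```

```text
t 7.75 yaw 23.32 Mz 0.261 F [-1.8  2.4  5.5] q6 1.00 vel6 0.125 tau6 0.13 [551.7 -50.1 136.9]
```

carry_out:
  rows:
    - {"translation": [0,0,0],"delta_rot": [0,0,0.1]}
    - {"translation": [0,0,0],"delta_rot": [0,0,0.2]}
    - {"translation": [0,0,0],"delta_rot": [0,0,0.3]}
    - {"translation": [0,0,0],"delta_rot": [0,0,0.4]}

```text
time_s: 8.08
eef_pos: [551.6, -50.0, 136.9]
tcp_rot: [-0.0, 0.983, 0.181, 0.0]
contact_force: [-2.1, 1.4, 6.6]
width: 10.6
grasp_force: 60.7
```

```bash
python3 f.py
```

```text
t 8.08 yaw 20.91 Mz 0.140 F [-2.1  1.4  6.6] q6 1.04 vel6 0.126 tau6 0.02 [551.6 -50.  136.9]
```

carry_out:
  rows:
    - {"translation": [0,0,0],"delta_rot": [0,0,0.1]}
    - {"translation": [0,0,0],"delta_rot": [0,0,0.2]}
    - {"translation": [0,0,0],"delta_rot": [0,0,0.3]}
    - {"translation": [0,0,0],"delta_rot": [0,0,0.4]}

```text
time_s: 8.42
eef_pos: [551.7, -50.0, 136.9]
tcp_rot: [-0.0, 0.987, 0.161, 0.0]
contact_force: [-1.5, 2.4, 6.1]
width: 11.0
grasp_force: 60.7
```

```bash
python3 f.py
```

```text
t 8.42 yaw 18.47 Mz -0.124 F [-1.5  2.4  6.1] q6 1.08 vel6 0.128 tau6 -0.21 [551.7 -50.  136.9]
```

The drag falls from 0.26 to 0.14 and then to -0.12 N m, so the ball is entering the notch. Finer steps now.

carry_out:
  rows:
    - {"translation": [0,0,0],"delta_rot": [0,0,0.05]}
    - {"translation": [0,0,0],"delta_rot": [0,0,0.1]}

```text
time_s: 8.58
eef_pos: [551.7, -50.0, 136.9]
tcp_rot: [-0.0, 0.988, 0.155, 0.0]
contact_force: [-0.8, 0.9, 6.3]
width: 10.9
grasp_force: 60.8
```

```bash
python3 f.py
```

```text
t 8.58 yaw 17.86 Mz -0.144 F [-0.8  0.9  6.3] q6 1.09 vel6 0.063 tau6 -0.28 [551.7 -50.  136.9]
```

carry_out:
  rows:
    - {"translation": [0,0,0],"delta_rot": [0,0,0.05]}
    - {"translation": [0,0,0],"delta_rot": [0,0,0.1]}

```text
time_s: 8.75
eef_pos: [551.7, -50.0, 136.9]
tcp_rot: [-0.0, 0.989, 0.15, 0.0]
contact_force: [-2.7, 1.9, 6.1]
width: 10.9
grasp_force: 60.7
```

```bash
python3 f.py
```

```text
t 8.75 yaw 17.24 Mz -0.238 F [-2.7  1.9  6.1] q6 1.10 vel6 0.059 tau6 -0.32 [551.7 -50.  136.9]
```

carry_out:
  rows:
    - {"translation": [0,0,0],"delta_rot": [0,0,0.05]}
    - {"translation": [0,0,0],"delta_rot": [0,0,0.1]}

```text
time_s: 8.92
eef_pos: [551.7, -50.0, 136.9]
tcp_rot: [-0.0, 0.989, 0.145, 0.0]
contact_force: [-2.8, 1.6, 6.1]
width: 10.9
grasp_force: 60.7
```

```bash
python3 f.py
```

```text
t 8.92 yaw 16.68 Mz 0.024 F [-2.8  1.6  6.1] q6 1.11 vel6 0.061 tau6 -0.09 [551.7 -50.  136.9]
```

The torque is swinging back up, so the middle is within a few tenths of a degree. One small step more, then a hold.

carry_out:
  rows:
    - {"translation": [0,0,0],"delta_rot": [0,0,0.02]}
    - {"translation": [0,0,0],"delta_rot": [0,0,0.04]}

```text
time_s: 9.08
eef_pos: [551.7, -50.0, 136.9]
tcp_rot: [-0.0, 0.99, 0.143, 0.0]
contact_force: [-3.2, 1.5, 5.1]
width: 10.9
grasp_force: 60.7
```

```bash
python3 f.py
```

```text
t 9.08 yaw 16.46 Mz 0.032 F [-3.2  1.5  5.1] q6 1.12 vel6 0.025 tau6 0.01 [551.7 -50.  136.9]
```

The wheel is at rest in the middle of the notch, with about 0 torque. Opening, lifting, and checking with the wrist camera.

carry_out:
  rows:
    - {"translation": [0,0,0],"delta_rot": [0,0,0]}
    - {"translation": [0,0,0],"delta_rot": [0,0,0]}
    - {"translation": [0,0,0],"delta_rot": [0,0,0]}
    - {"translation": [0,0,0],"delta_rot": [0,0,0]}
    - {"translation": [0,0,0],"delta_rot": [0,0,0]}
    - {"translation": [0,0,0],"delta_rot": [0,0,0]}
    - {"translation": [0,0,0],"delta_rot": [0,0,0]}
    - {"translation": [0,0,0],"delta_rot": [0,0,0]}
    - {"translation": [0,0,-0.1],"delta_rot": [0,0,0]}
    - {"translation": [0,0,-0.4],"delta_rot": [0,0,0]}
    - {"translation": [0,0,-0.8],"delta_rot": [0,0,0]}
    - {"translation": [0,0,-1.2],"delta_rot": [0,0,0]}
    - {"translation": [0,0,-1.6],"delta_rot": [0,0,0]}
    - {"translation": [0,0,-2.0],"delta_rot": [0,0,0]}
    - {"translation": [0,0,-2.3],"delta_rot": [0,0,0]}
    - {"translation": [0,0,-2.5],"delta_rot": [0,0,0]}
    - {"translation": [0,0,-2.5],"delta_rot": [0,0,0]}
  hand: -0.3

```text
time_s: 10.5
eef_pos: [552.8, -50.2, 238.7]
tcp_rot: [0.001, 0.99, 0.144, 0.002]
contact_force: [0.7, 0.4, 0.8]
width: 55.4
grasp_force: 0.0
```

```bash
python3 f.py; python3 - <<'E'
from h import *
def bar(p):
    r=models.cut_out(p,"rotor")
    c=cloud(p,r[0]["region"]);t=c[(c[:,2]>157)&(c[:,2]<170)]
    w,v=np.linalg.eigh(np.cov(t[:,:2].T));d=v[:,1]*np.sign(v[0,1])
    return t.mean(0).round(1),np.degrees(np.arctan2(d[1],d[0]))
for n in ("wrist","scene","side"):
    p=imaging.capture(n)
    if n=="wrist": cv2.imwrite("pics/w2.png",p["color"][:,:,::-1])
    try: print(n,bar(p))
    except Exception as e: print(n,e)
    r=models.cut_out(p,"bolt")
    if r:
        c=cloud(p,r[0]["region"]);t=c[(c[:,2]>116)&(c[:,2]<128)]
        if len(t): print("  bolt",r[0]["conf"],((t.max(0)+t.min(0))/2).round(1),t.mean(0).round(1),len(t))
E
```

```text
t 10.50 yaw 16.53 Mz -0.016 F [0.7 0.4 0.8] q6 1.12 vel6 -0.001 tau6 0.00 [552.8 -50.2 238.7]
wrist (array([554.1, -50.5, 161.6]), np.float64(16.43494800607247))
  bolt 0.57 [ 568.8 -128.8  120. ] [ 569.4 -127.8  121.4] 1147
scene (array([553.2, -49.2, 161.3]), np.float64(16.4509353501468))
side (array([549.6, -53.6, 161. ]), np.float64(16.457399827952845))
  bolt 0.49 [ 566.  -132.3  120.3] [ 565.8 -133.9  121.2] 161
```

View pics/w2.png

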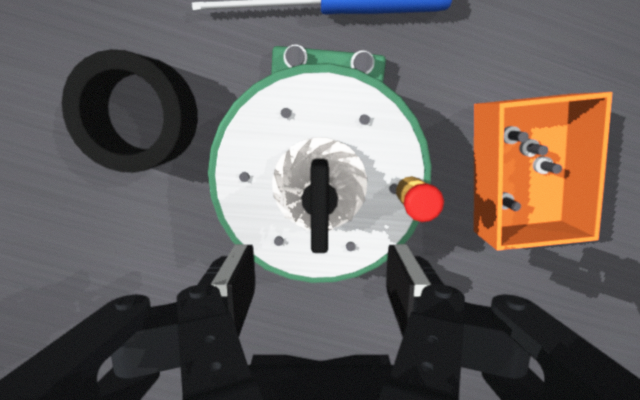

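The wrist view shows the bar at (320,205), its angle 16.44° in all three cameras, the same as where it was left, so it is seated. The red bolt is at (423,202), about (568,-129,121), still up. Next I'll shut the fingers and go to just above the bolt.

carry_out:
  rows:
    - {"translation": [-0.02,0.2,0],"delta_rot": [0,0,0]}
    - {"translation": [-0.06,0.6,0],"delta_rot": [0,0,0]}
    - {"translation": [-0.1,1.0,0],"delta_rot": [0,0,0]}
    - {"translation": [-0.15,1.5,0],"delta_rot": [0,0,0]}
    - {"translation": [-0.18,1.8,0],"delta_rot": [0,0,0]}
    - {"translation": [-0.2,2.01,0],"delta_rot": [0,0,0]}
    - {"translation": [-0.2,2.01,0.2],"delta_rot": [0,0,0]}
    - {"translation": [-0.2,2.01,0.5],"delta_rot": [0,0,0]}
    - {"translation": [-0.2,2.01,0.9],"delta_rot": [0,0,0]}
    - {"translation": [-0.2,2.01,1.3],"delta_rot": [0,0,0]}
    - {"translation": [-0.2,2.01,1.7],"delta_rot": [0,0,0]}
    - {"translation": [-0.2,2.01,2.0],"delta_rot": [0,0,0]}
    - {"translation": [-0.2,2.01,2.2],"delta_rot": [0,0,0]}
    - {"translation": [-0.2,2.01,2.4],"delta_rot": [0,0,0]}
    - {"translation": [-0.2,2.01,2.5],"delta_rot": [0,0,0]}
    - {"translation": [-0.2,2.01,2.6],"delta_rot": [0,0,0]}
    - {"translation": [-0.2,2.01,2.65],"delta_rot": [0,0,0]}
    - {"translation": [-0.2,2.01,2.65],"delta_rot": [0,0,0]}
    - {"translation": [-0.2,2.01,2.65],"delta_rot": [0,0,0]}
  hand: 1

```text
time_s: 12.53
eef_pos: [567.1, -129.5, 130.9]
tcp_rot: [0.0, 0.99, 0.144, 0.0]
contact_force: [0.3, 0.2, 0.3]
width: -0.5
grasp_force: 0.0
```

```bash
python3 f.py; python3 - <<'E'
from h import *
p=imaging.capture("side");q=imaging.capture("wrist")
cv2.imwrite("pics/b1.png",np.hstack([cv2.resize(p["color"][200:320,250:400],(400,320),interpolation=2),cv2.resize(q["color"],(400,250))[:250].repeat(1,0) if 0 else cv2.resize(q["color"],(400,320))])[:,:,::-1])
E
```

```text
t 12.53 yaw 16.53 Mz -0.022 F [0.3 0.2 0.3] q6 0.99 vel6 -0.000 tau6 0.00 [ 567.1 -129.5  130.9]
```

View pics/b1.png

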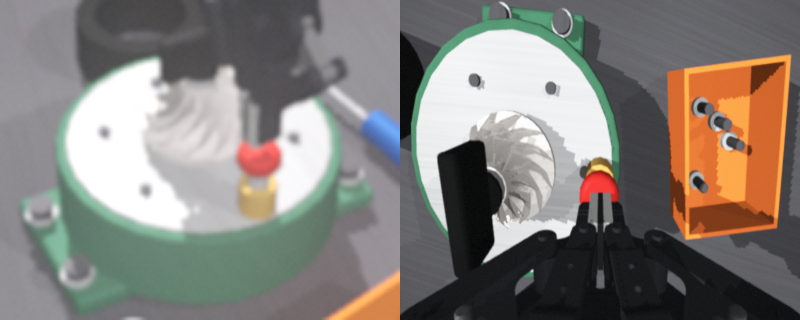

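The side crop (left) shows the shut fingertips centred just above the red head at (260,155). The wrist view (right) shows the same at (600,190). Pushing down gently in stages.

carry_out:
  rows:
    - {"translation": [0,0,0.04],"delta_rot": [0,0,0]}
    - {"translation": [0,0,0.08],"delta_rot": [0,0,0]}
    - {"translation": [0,0,0.12],"delta_rot": [0,0,0]}
    - {"translation": [0,0,0.16],"delta_rot": [0,0,0]}
    - {"translation": [0,0,0.19],"delta_rot": [0,0,0]}
    - {"translation": [0,0,0.22],"delta_rot": [0,0,0]}
    - {"translation": [0,0,0.24],"delta_rot": [0,0,0]}
    - {"translation": [0,0,0.26],"delta_rot": [0,0,0]}
    - {"translation": [0,0,0.28],"delta_rot": [0,0,0]}

```text
time_s: 13.38
eef_pos: [566.6, -129.4, 119.5]
tcp_rot: [-0.0, 0.99, 0.144, -0.0]
contact_force: [-1.2, -0.1, 3.4]
width: -0.2
grasp_force: 1.7
```

```bash
python3 f.py
```

```text
t 13.38 yaw 16.53 Mz -0.022 F [-1.2 -0.1  3.4] q6 0.99 vel6 0.001 tau6 0.00 [ 566.6 -129.4  119.5]
```

carry_out:
  rows:
    - {"translation": [0,0,0.015],"delta_rot": [0,0,0]}
    - {"translation": [0,0,0.03],"delta_rot": [0,0,0]}
    - {"translation": [0,0,0.045],"delta_rot": [0,0,0]}
    - {"translation": [0,0,0.06],"delta_rot": [0,0,0]}

```text
time_s: 13.72
eef_pos: [566.7, -129.4, 116.9]
tcp_rot: [-0.0, 0.99, 0.144, -0.0]
contact_force: [-1.3, 1.0, 2.2]
width: -0.3
grasp_force: 1.7
```

```bash
python3 f.py
```

```text
t 13.72 yaw 16.53 Mz 0.083 F [-1.3  1.   2.2] q6 0.99 vel6 0.001 tau6 0.00 [ 566.7 -129.4  116.9]
```

It slid past the 3 mm block point with only about 3 N, so it isn't blocked. Continuing.

carry_out:
  rows:
    - {"translation": [0,0,0.015],"delta_rot": [0,0,0]}
    - {"translation": [0,0,0.03],"delta_rot": [0,0,0]}
    - {"translation": [0,0,0.045],"delta_rot": [0,0,0]}
    - {"translation": [0,0,0.06],"delta_rot": [0,0,0]}
    - {"translation": [0,0,0.075],"delta_rot": [0,0,0]}
    - {"translation": [0,0,0.09],"delta_rot": [0,0,0]}

```text
time_s: 14.22
eef_pos: [566.7, -129.4, 113.2]
tcp_rot: [-0.0, 0.99, 0.144, -0.0]
contact_force: [-1.2, 0.0, 3.7]
width: 0.2
grasp_force: 1.7
```

```bash
python3 f.py
```

```text
t 14.22 yaw 16.53 Mz 0.013 F [-1.2  0.   3.7] q6 0.99 vel6 -0.002 tau6 0.00 [ 566.7 -129.4  113.2]
```

carry_out:
  rows:
    - {"translation": [0,0,0.01],"delta_rot": [0,0,0]}
    - {"translation": [0,0,0.02],"delta_rot": [0,0,0]}
    - {"translation": [0,0,0.03],"delta_rot": [0,0,0]}
    - {"translation": [0,0,0.04],"delta_rot": [0,0,0]}

```text
time_s: 14.55
eef_pos: [566.6, -129.4, 111.6]
tcp_rot: [-0.0, 0.99, 0.144, -0.0]
contact_force: [-2.1, 0.4, 2.9]
width: -0.0
grasp_force: 1.6
```

```bash
python3 f.py
```

```text
t 14.55 yaw 16.53 Mz -0.007 F [-2.1  0.4  2.9] q6 0.99 vel6 -0.001 tau6 0.00 [ 566.6 -129.4  111.6]
```

carry_out:
  rows:
    - {"translation": [0,0,0.01],"delta_rot": [0,0,0]}
    - {"translation": [0,0,0.02],"delta_rot": [0,0,0]}
    - {"translation": [0,0,0.03],"delta_rot": [0,0,0]}

```text
time_s: 14.8
eef_pos: [566.7, -129.4, 110.5]
tcp_rot: [-0.0, 0.99, 0.144, -0.0]
contact_force: [-3.0, 0.6, 3.6]
width: 0.1
grasp_force: 1.6
```

```bash
python3 f.py
```

```text
t 14.80 yaw 16.53 Mz -0.039 F [-3.   0.6  3.6] q6 0.99 vel6 0.001 tau6 0.00 [ 566.7 -129.4  110.5]
```

carry_out:
  rows:
    - {"translation": [0,0,0.01],"delta_rot": [0,0,0]}
    - {"translation": [0,0,0.02],"delta_rot": [0,0,0]}
    - {"translation": [0,0,0.02],"delta_rot": [0,0,0]}

```text
time_s: 15.05
eef_pos: [566.7, -129.4, 110.1]
tcp_rot: [0.0, 0.99, 0.144, -0.0]
contact_force: [-2.8, 0.7, 5.7]
width: -0.1
grasp_force: 2.9
```

```bash
python3 f.py
```

```text
t 15.05 yaw 16.53 Mz -0.007 F [-2.8  0.7  5.7] q6 0.99 vel6 0.000 tau6 0.00 [ 566.7 -129.4  110.1]
```

The bolt bottomed at about 110 mm with under 6 N. Lifting off and checking.

carry_out:
  rows:
    - {"translation": [0,0,-0.1],"delta_rot": [0,0,0]}
    - {"translation": [0,0,-0.4],"delta_rot": [0,0,0]}
    - {"translation": [0,0,-0.9],"delta_rot": [0,0,0]}
    - {"translation": [0,0,-1.5],"delta_rot": [0,0,0]}
    - {"translation": [0,0,-2.1],"delta_rot": [0,0,0]}
    - {"translation": [0,0,-2.7],"delta_rot": [0,0,0]}
    - {"translation": [0,0,-3.2],"delta_rot": [0,0,0]}
    - {"translation": [0,0,-3.4],"delta_rot": [0,0,0]}
    - {"translation": [0,0,-3.5],"delta_rot": [0,0,0]}
    - {"translation": [0,0,-3.5],"delta_rot": [0,0,0]}
    - {"translation": [0,0,-3.5],"delta_rot": [0,0,0]}

```text
time_s: 15.97
eef_pos: [566.2, -129.2, 248.5]
tcp_rot: [-0.0, 0.99, 0.144, -0.001]
contact_force: [-0.5, -0.6, -0.4]
width: -0.2
grasp_force: 0.0
```

```bash
python3 f.py; python3 - <<'E'
from h import *
for n in ("wrist","side"):
    p=imaging.capture(n)
    if n=="wrist": cv2.imwrite("pics/w3.png",p["color"][:,:,::-1])
    for th in ("bolt","socket","parts_bin"):
        r=models.cut_out(p,th)
        if r:
            c=cloud(p,r[0]["region"]);print(n,th,round(r[0]["conf"],2),np.median(c,0).round(1),"p95 z",np.percentile(c[:,2],95).round(1))
E
```

```text
t 15.97 yaw 16.53 Mz 0.030 F [-0.5 -0.6 -0.4] q6 0.99 vel6 -0.002 tau6 0.00 [ 566.2 -129.2  248.5]
wrist bolt 0.8 [ 569.8 -129.2  109.7] p95 z 111.0
wrist socket 0.6 [ 482.8 -195.6   19.3] p95 z 50.7
wrist parts_bin 0.68 [ 570.  -128.7  109.6] p95 z 111.0
side bolt 0.53 [ 564.9 -135.3  109. ] p95 z 111.0
side socket 0.9 [ 467.8 -200.5   30.1] p95 z 51.1
side parts_bin 0.61 [ 617.2 -253.2   22.4] p95 z 55.7
```

View pics/w3.png

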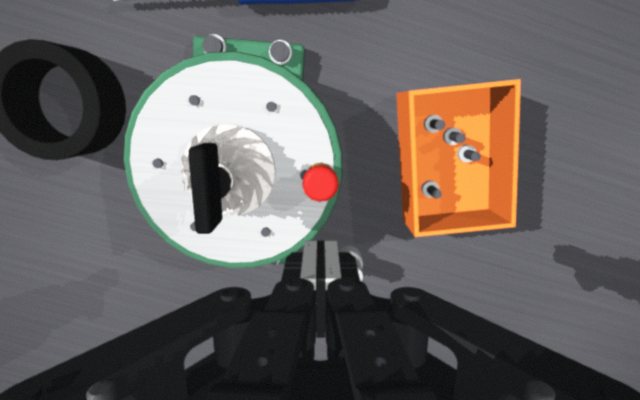

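The bolt head at (320,183) now stands at about 110 mm in both views, fully down. The knob at (205,188) and the bystanders in view are undisturbed, and the gripper is clear.

```bash
python3 -c "
from rig import hand_in
print(hand_in())"
```

```text
the job is handed in; nothing more can be done
None
```

The wheel is seated in its notch about 28.5° clockwise of where it started, the bolt is fully down at about 110 mm (pushed with under 6 N), no bystander was touched, and the job was handed in at about 16 s; the verdict was not shown.

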